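# Hook the key-ledge bracket into the slotted hall stand and press it home

### The arm

A 6-joint arm with a two-finger parallel gripper is mounted at the origin on the work surface. World frame = base frame: x ahead of the robot, y to its left, z up, the work surface at z = 0. Lengths are in m, angles in degrees, forces in N, time in s.
With the tool pointing down it reaches from about 0.3 to 0.75 m from the base axis. Payload 8.5 kg.
Tool frame: the origin (TCP) lies on the centre line of the jaws, within the pads' length; the fingertips stand 19 mm ahead of it and the grasp point (between the pads) is the TCP (env.tcp_to_tips is the z of the fingertips in the tool frame, in m); z points along the fingers, y is the line along which they close (so a half turn about z gives the same grasp; the last joint's range is limited). The gripper opens to 85 mm and grips with 20 to 120 N. Pads are 22 mm wide; open, the fingers measure 114 mm over their backs; the gripper's body (76 mm by 85 mm) begins 54 mm behind the grasp point. The pads swing forward as they close: fully open they stand 13 mm farther back than shut.
Start: joints at [-76.45, 21.807, 74.336, -0, 83.858, -12.336], TCP at [0.24, -0.495, 0.25] pointing down, gripper open.
Joint ranges: [-178.18, 178.18], [-50.72, 133.34], [12.68, 142.11], [-81.47, 261.47], [9.98, 163.14], [-165.26, 165.26]. Speed limits (degrees/s): [136.94, 136.94, 180, 180, 180, 180].

### API

Orientations are given as a 3x3 rotation matrix whose columns are the frame's x, y, z axes.
In Python, from rig import env gives the robot as it stands.
- The arm moves only by the tool servo_tool, never from a script. Its argument "steps" is a list of rows, each an object of numbers: "tx", "ty", "tz": the shift along the world's x, y, z in cm; "yaw": the turn about the world's z in degrees; "claw": the finger opening in cm, from 0 to 8.54. In form: [{"tx": .., "ty": .., "tz": .., "yaw": .., "claw": ..}, ...]. A call has 1 to 20 rows; each row shifts and turns the commanded pose from where the row before left it; what a row does not reach is not made up. A row lasts 1/10 s, in which the tool goes at most 50 mm and 8.59 degrees, less where a joint would pass 70% of its speed; a pose out of reach is approached as far as the arm can. A call with a gripper value outside its range is refused whole. The fingers move at their own pace and stop on an object; "newtons" is the grip in N (left out, the last holds). Time passes only in rows, so rows that do not move let the fingers close. It gives the time, the measured TCP pose, the force, the opening and the grip force at its end, in the units of the state.
- env.observe(): the state, without advancing time (a new reading comes with each control period).
- env.get_image(name): name is "scene" or "top" or "wrist"; returns (picture, depth): 480x640x3 uint8, red, green, blue; 480x640 float32, m along the optical axis (not along the pixel's ray), 0 where there is no reading.
- env.camera_model(name): a dict with "fovy" (degrees; the focal length in pixels is half the picture's height over the tangent of half this angle, whatever the lens; pixels are square), "cx", "cy" (the principal point, pixels), "T" (4x4, takes a point from camera to world coordinates). Camera axes: x right, y down, z forward; pixel columns grow to the right and rows downward; lengths in m; the calibration is good to about 2 mm. The wrist camera is an equidistant fisheye: a pixel r from the principal point sees the ray r / f radians off the axis. A picture is of the moment at which its call begins: read the wrist's pose just before it. camera_model takes no time and is no camera call; for the wrist camera it gives the pose at the moment of the call.
- env.close_job(): hands the job in; it is judged then, once.
The state is a dict: "time_s": time; "q": joint angles; "qvel": joint speeds; "joint_efforts": joint torques, N m; "position": TCP position; "tool_rot": TCP orientation; "ft_force": force on the tool from outside, world axes, zero at the start; "wrist_torque": the same for the moment, N m; "grip_width": finger opening in m; "gripper_force": force on a finger pad.
Only numpy, scipy, OpenCV 4.12 (cv2) and the standard library are available. Lean on these libraries where they do the work, as an engineer would, in place of code of your own. Each camera call takes 0.05 s, during which the arm holds its last target. There are 200 camera calls.

### The job

Hang the key ledge with the blue grip on the slotted stand, under its shelf: put both hooks of its back plate through the two slots, then press it down past the orange spring catches until it snaps fully home and locked, and let go. Leave the bowl on the shelf and all the other things on the table where they are.

Things in the scene. Friction and masses are not known exactly. Their poses are not given: they have to be found in the camera images.
- bracket_grip (a point): Centre of the blue grip web of the loose bracket (0.22 to 0.45 kg), 50 mm above its underside; it starts upright on the table. Axes: x from the grip to the hooks, z up, y across. Grip the web across y: 12 mm thick, x -37 to +37 mm, up to 48 mm above this point. Under it a wooden ledge, x -45 to +37, y +-50, its top 45 mm below; a lip 12 mm high along its front.
- back_plate (a point): Centre of the rear face of the bracket's white back plate, 43 mm in +x from bracket_grip at the same height. The plate is 6 mm thick, 54 mm wide, 100 mm high. From each side edge stands a round knob of 4 mm radius, centre at y = +-30 mm, 5 mm below this point. Axes as bracket_grip.
- lower_hook (a point): Root of the lower hook: on the rear face, at the underside of its tongue, 33 mm below back_plate. The steel hook is 10 mm wide and sticks out 13.5 mm in +x: a tongue 7 mm thick (above this point) that ends in a lip 6 mm thick hanging 16 mm below the tongue's underside; gap between lip and rear face 7.5 mm. Axes as bracket_grip.
- upper_hook (a point): Root of the upper hook, the same as the lower one, 65 mm above it (32 mm above back_plate). Both must go in.
- upright_dock (a point): Point of the fixed slotted stand: front face of its steel panel, middle line, 45 mm above the table. Axes: x into the panel (away from its front), z up. With the bracket locked, the middle of its back plate's lower rear edge lies here and the axes agree: bracket_grip is then at x -43, y 0, z +50 mm from here. Panel 5 mm thick, 56 mm wide; base plate 14 mm thick, 50 mm out in front.
- lower_slot (a point): Lower edge of the lower slot, on the panel's front face. Slot 18 mm wide, 35 mm high. The hook's tongue rests on this edge when home. Hooks pass in while the bracket is 18 to 27 mm above its locked height (22 is best): move straight in until the back plate is at the panel (0 to 2.5 mm short), then straight down. Axes as upright_dock.
- upper_slot (a point): Lower edge of the upper slot, the same as the lower slot, 65 mm above it.
- catch_mid (a point): Point on the panel's front half-way between two orange spring catches: round noses of 4 mm radius, 9 mm proud of the panel, centres at y = +-35 mm, 50.5 mm above upright_dock. They stop the bracket's side knobs about 12 mm above locked height (it hangs there if let go). A downward push of about 6 to 16 N, more if far from the panel, drives it past; they yield 3 mm sideways and snap back.
- shelf_edge (a point): Middle of the lower front edge of the stand's wooden shelf (130 mm wide), which overhangs the slots: 40 mm in front of the panel, 190 mm above upright_dock. A gripper holding the web must lean 25 to 45 degrees, its body towards the front (-x of the stand), to stay clear of it.
- bowl: Blue bowl, 90 mm wide, 40 mm high, loose on the stand's shelf; origin at the centre of its underside. Leave it alone.
- candle_jar: White jar with a brass lid, 70 mm wide, 90 mm high, loose, at the table's other side from the bracket; origin at the centre of its underside. Leave it alone.
- keys: Black key fob with two keys, about 90 mm long, 8 mm high, loose on a green mat 4 mm thick in front of the stand; origin under the fob. Leave it alone.
- glasses_case: Black glasses case, 160 x 62 x 42 mm, loose, on the robot's right; origin at the centre of its underside. Leave it alone.
- book: Red book, 200 x 135 x 28 mm, loose, on the robot's left; origin at the centre of its underside. Leave it alone.
There are look-alikes about, which are no part of the job. What is shaped like the part that bears upright_dock but red or yellow is not meant. What is shaped like the part that bears bracket_grip but purple is not meant.

How it is judged (in metres and radians):
On the way:
1. the bracket is hooked in: both hooks through the slots, not yet pressed home (x of bracket_grip in the frame of upright_dock between -0.0485 and -0.039 m and y of bracket_grip in the frame of upright_dock between -0.008 and 0.008 m and z of bracket_grip in the frame of upright_dock between 0.057 and 0.08 m), for 0.1 s.
At the end, for the whole second after the job is handed in: The bracket hangs in the stand by both hooks, pressed past the catches: within 4 mm of its locked height, 6 mm sideways, 5 mm of the panel, upright within 0.08 rad and square to the panel within 0.12 rad, at rest and released; bowl, jar, keys, glasses case and book within 30 mm of where they stood (x of bracket_grip in the frame of upright_dock between -0.048 and -0.039 m and y of bracket_grip in the frame of upright_dock between -0.006 and 0.006 m and z of bracket_grip in the frame of upright_dock between 0.046 and 0.054 m and angle between the z axis of bracket_grip and the z axis of upright_dock, either way round below 0.08 rad and angle between the x axis of bracket_grip and the x axis of upright_dock, either way round below 0.12 rad and linear speed of bracket below 0.02 m/s and distance of each of bowl, candle_jar, keys, glasses_case, book from where it was at the start of the episode below 0.03 m); the robot touches nothing.
It fails at once if the bowl on the shelf is shoved (distance of bowl from where it was at the start of the episode above 0.03 m).
It fails at once if another thing on the table is shoved (distance of any of candle_jar, keys, glasses_case, book from where it was at the start of the episode above 0.03 m).
It also fails if it takes over 51 s, if anything falls off the work surface, if the arm or the gripper's body presses on something with over 40 N, if the wrist force passes 120 N, or if a joint passes its speed limit or range.

## Working session

There is one attempt and no reset: what is moved stays moved. The work goes in short steps, Python scripts to look and compute and a tool call to move; the robot and the scene stay as the last step left them, time stands still between calls to the robot, and variables do not carry over. Pictures are saved under pics/ and viewed, at most 10 in all, crops included, and the job is handed in when it is done.

Besides the shell and the picture viewer there is one more tool, called after "Call:" as name(argument=value, ...) on one line, values as JSON. servo_tool: Moves the arm, as the interface text tells. Its arguments: {"type":"object","properties":{"steps":{"type":"array"},"newtons":{"type":"number"}},"required":["steps"]}

```bash
ls; mkdir -p pics; python3 - <<'E'
from rig import env
import cv2,numpy as np
s=env.observe();print({k:np.round(v,3).tolist() for k,v in s.items()})
print([a for a in dir(env) if a[0]!='_'])
for n in("scene","top","wrist"):
    m=env.camera_model(n);im,d=env.get_image(n);np.savez("%s0.npz"%n,im=im,d=d,**m)
    print(n,m['fovy'],m['cx'],m['cy'],np.round(m['T'],3).tolist())
    cv2.imwrite(f"pics/{n}0.png",im[...,::-1])
E
```

```text
pics
{'time_s': 0.0, 'q': [-76.451, 21.84, 74.385, -0.002, 83.86, -12.334], 'qvel': [0.136, -0.063, 0.024, 0.043, 0.081, 0.014], 'joint_efforts': [0.0, -44.846, -23.128, -0.0, 0.005, -0.0], 'position': [0.24, -0.495, 0.25], 'tool_rot': [[0.9, 0.437, -0.0], [0.437, -0.9, 0.001], [0.0, -0.001, -1.0]], 'ft_force': [-0.374, 0.16, 0.63], 'wrist_torque': [-0.007, 0.006, -0.057], 'gripper_force': 0.0, 'grip_width': 0.085}
['MotionError', 'camera_model', 'close_job', 'get_image', 'observe', 'tcp_to_tips']
scene 52.77537364371788 313.6440399887505 244.64013144716483 [[0.215, 0.757, -0.617, 1.423], [0.977, -0.172, 0.13, -0.226], [-0.007, -0.631, -0.776, 1.261], [0.0, 0.0, 0.0, 1.0]]
top 57.81191202570557 314.9185271185599 242.70369862086824 [[-0.022, -0.997, 0.071, 0.498], [-1.0, 0.021, -0.002, -0.05], [0.001, -0.071, -0.997, 1.208], [0.0, 0.0, 0.0, 1.0]]
wrist 65.70646984690485 316.5625553667242 239.71137534572927 [[0.436, -0.854, -0.284, 0.312], [-0.9, -0.414, -0.137, -0.461], [-0.001, 0.315, -0.949, 0.375], [0.0, 0.0, 0.0, 1.0]]
```

View pics/scene0.png

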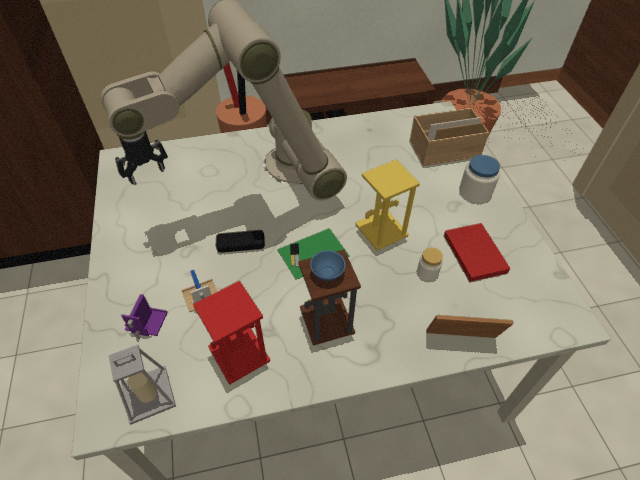

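View pics/top0.png

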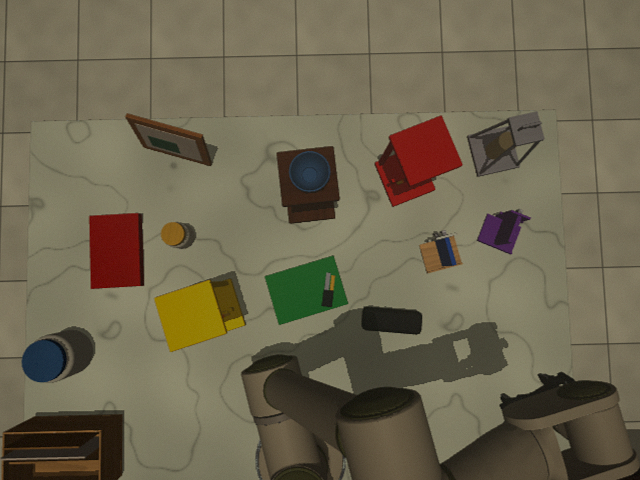

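```bash
cat > h.py <<'E'
import numpy as np,cv2
def load(n):
    z=np.load(n); return z
def ray(z,u,v,fish=False):
    f=240/np.tan(np.radians(float(z['fovy'])/2)); x=(np.asarray(u,float)-z['cx']);y=(np.asarray(v,float)-z['cy'])
    if fish:
        r=np.hypot(x,y)+1e-9; t=r/f; d=np.stack([np.sin(t)*x/r,np.sin(t)*y/r,np.cos(t)],-1)
    else: d=np.stack([x/f,y/f,np.ones_like(x)],-1)
    return d@z['T'][:3,:3].T, z['T'][:3,3]
def onplane(z,u,v,h,fish=False):
    d,o=ray(z,u,v,fish); return o+d*((h-o[2])/d[...,2])[...,None]
def cloud(z,fish=False):
    v,u=np.mgrid[:480,:640]; d,o=ray(z,u,v,fish)
    fz=d@z['T'][:3,2]; return o+d*(z['d']/fz)[...,None]
def rect(P):
    (c,s,a)=cv2.minAreaRect((P[:,:2]*1000).astype(np.float32)); return np.round(c,1),np.round(s,1),round(a,1)
E
python3 - <<'E'
from h import *
z=load('top0.npz');C=cloud(z);im=z['im'];hsv=cv2.cvtColor(im,cv2.COLOR_RGB2HSV)
H,S,V=cv2.split(hsv)
def roi(u0,u1,v0,v1):
    m=np.zeros((480,640),bool);m[v0:v1,u0:u1]=1;return m
b=roi(415,468,225,278)&(H>100)&(H<130)&(S>110)
print('blue',b.sum(),np.percentile(C[b][:,2],[5,50,95]))
k=b&(C[...,2]>0.085);P=C[k];print(rect(P),P.mean(0))
v,u=np.nonzero(k);print('px',u.mean(),v.mean())
l=roi(415,468,225,278)&(C[...,2]<0.03)&(C[...,2]>0.0035);print('ledge/plate',l.sum(),rect(C[l]))
hh=roi(415,468,225,278)&(C[...,2]>0.05);print('all high',hh.sum(),rect(C[hh]))
s=roi(265,350,135,235)
print('z hist',np.histogram(C[s][:,2],bins=np.arange(0,0.34,0.01)))
t=s&(C[...,2]>0.235)&(C[...,2]<0.262);print('shelf',t.sum(),np.median(C[t][:,2]),rect(C[t]))
g=s&(C[...,2]>0.01)&(C[...,2]<0.02)&(V<130);print('base',g.sum(),np.median(C[g][:,2]),rect(C[g]))
w=s&(C[...,2]>0.263);print('bowl',rect(C[w]),C[w][:,2].max())
a=cv2.resize(im[215:290,410:540],None,fx=5,fy=5,interpolation=cv2.INTER_CUBIC)
c=cv2.resize(im[140:230,265:350],None,fx=5,fy=5,interpolation=cv2.INTER_CUBIC)[:,:140*5]
h=max(a.shape[0],c.shape[0]);sc=600/ (a.shape[1]+c.shape[1]) 
f=np.zeros((h,a.shape[1]+c.shape[1],3),np.uint8);f[:a.shape[0],:a.shape[1]]=a;f[:c.shape[0],a.shape[1]:]=c
f=cv2.resize(f,(790,int(h*790/f.shape[1])));cv2.imwrite('pics/crop1.png',f[...,::-1])
E
```

```text
blue 113 [0.09370357 0.09675989 0.10071302]
(array([ 547.7, -396.4]), array([70.7, 12.3]), 14.4) [ 0.54740586 -0.39675028  0.09715755]
px 449.8938053097345 251.15929203539824
ledge/plate 566 (array([ 553.3, -401.4]), array([144.8, 145.2]), 87.9)
all high 378 (array([ 550.8, -230.5]), array([ 91.6, 366. ]), 2.3)
z hist (array([1921,  709,    1,    0,    0,    0,    0,    0,    0,    0,    0,
          0,    0,    0,    0,    0,    0,    0,    0,    0,    0,    0,
          0,   10, 1550,  686,  363,  211,  343,   33,    0,    0,    0]), array([0.  , 0.01, 0.02, 0.03, 0.04, 0.05, 0.06, 0.07, 0.08, 0.09, 0.1 ,
       0.11, 0.12, 0.13, 0.14, 0.15, 0.16, 0.17, 0.18, 0.19, 0.2 , 0.21,
       0.22, 0.23, 0.24, 0.25, 0.26, 0.27, 0.28, 0.29, 0.3 , 0.31, 0.32,
       0.33]))
shelf 2334 0.2488916049699777 (array([717.5, -37.3]), array([126.3, 130. ]), 5.4)
base 709 0.01349404353851047 (array([668.5, -41.5]), array([ 46.5, 129.4]), 5.5)
bowl (array([630. , -40.2]), array([ 86.1, 264.4]), 88.8) 1.2082213767513468
```

View pics/crop1.png

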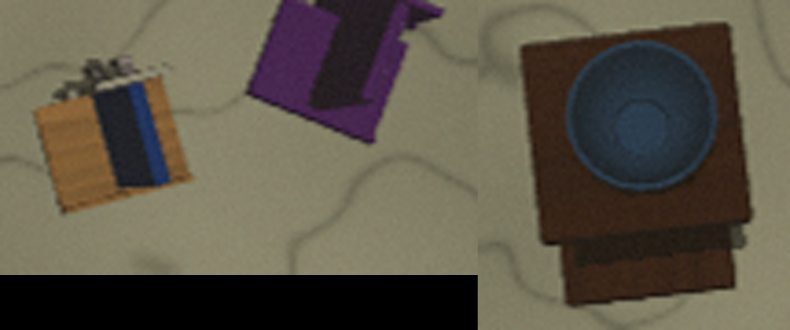

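The blue bracket is at top (450,251), beside the purple look-alike at (505,230). The brown stand with the bowl is at (308,185), and the red (418,160) and yellow (200,315) stands are look-alikes. So the blue bracket and the brown stand are the ones meant. The bracket measures (0.548, -0.397) at yaw 14.4°, with the web top at 97 mm against 98 mm given. The dock is near (0.695, -0.039) at yaw 5.5°, and the base and shelf edges agree on it.

The moves have no tilt, so I'll grip the front end of the web with the tool vertical and the camera facing the robot. That keeps the body in front of the shelf edge.

Call:
servo_tool(steps=[{"tx": 0.6, "ty": 0.2, "yaw": 8, "claw": 4.5}, {"tx": 1.4, "ty": 0.44, "tz": -0.25, "yaw": 8.4}, {"tx": 1.4, "ty": 0.44, "tz": -0.25, "yaw": 8.4}, {"tx": 1.4, "ty": 0.44, "tz": -0.25, "yaw": 8.4}, {"tx": 1.4, "ty": 0.44, "tz": -0.25, "yaw": 8.4}, {"tx": 1.4, "ty": 0.44, "tz": -0.25, "yaw": 8.4}, {"tx": 1.4, "ty": 0.44, "tz": -0.25, "yaw": 8.4}, {"tx": 1.4, "ty": 0.44, "tz": -0.25, "yaw": 8.4}, {"tx": 1.4, "ty": 0.44, "tz": -0.25, "yaw": 8.4}, {"tx": 1.4, "ty": 0.44, "tz": -0.25, "yaw": 8.4}, {"tx": 1.4, "ty": 0.44, "tz": -0.25, "yaw": 8.4}, {"tx": 1.4, "ty": 0.44, "tz": -0.25, "yaw": 8.4}, {"tx": 1.4, "ty": 0.44, "tz": -0.25, "yaw": 8.4}, {"tx": 1.4, "ty": 0.44, "tz": -0.25, "yaw": 8.4}, {"tx": 1.4, "ty": 0.44, "tz": -0.25, "yaw": 8.4}, {"tx": 1.4, "ty": 0.44, "tz": -0.25, "yaw": 8.4}, {"tx": 1.4, "ty": 0.44, "tz": -0.25, "yaw": 8.4}, {"tx": 1.4, "ty": 0.44, "tz": -0.25, "yaw": 8.4}, {"tx": 1.4, "ty": 0.44, "tz": -0.25, "yaw": 8.4}, {"tx": 1.2, "ty": 0.44, "tz": -0.25, "yaw": 8.4}])

```text
invalid input at $.steps[0]: expected keys tx, ty, tz, yaw, claw
```

Call:
servo_tool(steps=[{"tx": 0.6, "ty": 0.2, "tz": 0, "yaw": 8, "claw": 4.5}, {"tx": 1.4, "ty": 0.44, "tz": -0.25, "yaw": 8.4, "claw": 4.5}, {"tx": 1.4, "ty": 0.44, "tz": -0.25, "yaw": 8.4, "claw": 4.5}, {"tx": 1.4, "ty": 0.44, "tz": -0.25, "yaw": 8.4, "claw": 4.5}, {"tx": 1.4, "ty": 0.44, "tz": -0.25, "yaw": 8.4, "claw": 4.5}, {"tx": 1.4, "ty": 0.44, "tz": -0.25, "yaw": 8.4, "claw": 4.5}, {"tx": 1.4, "ty": 0.44, "tz": -0.25, "yaw": 8.4, "claw": 4.5}, {"tx": 1.4, "ty": 0.44, "tz": -0.25, "yaw": 8.4, "claw": 4.5}, {"tx": 1.4, "ty": 0.44, "tz": -0.25, "yaw": 8.4, "claw": 4.5}, {"tx": 1.4, "ty": 0.44, "tz": -0.25, "yaw": 8.4, "claw": 4.5}, {"tx": 1.4, "ty": 0.44, "tz": -0.25, "yaw": 8.4, "claw": 4.5}, {"tx": 1.4, "ty": 0.44, "tz": -0.25, "yaw": 8.4, "claw": 4.5}, {"tx": 1.4, "ty": 0.44, "tz": -0.25, "yaw": 8.4, "claw": 4.5}, {"tx": 1.4, "ty": 0.44, "tz": -0.25, "yaw": 8.4, "claw": 4.5}, {"tx": 1.4, "ty": 0.44, "tz": -0.25, "yaw": 8.4, "claw": 4.5}, {"tx": 1.4, "ty": 0.44, "tz": -0.25, "yaw": 8.4, "claw": 4.5}, {"tx": 1.4, "ty": 0.44, "tz": -0.25, "yaw": 8.4, "claw": 4.5}, {"tx": 1.4, "ty": 0.44, "tz": -0.25, "yaw": 8.4, "claw": 4.5}, {"tx": 1.4, "ty": 0.44, "tz": -0.25, "yaw": 8.4, "claw": 4.5}, {"tx": 1.2, "ty": 0.44, "tz": -0.25, "yaw": 8.4, "claw": 4.5}])

```text
time_s: 2.15
position: [0.5107, -0.4089, 0.2023]
tool_rot: [[-0.971, -0.239, -0.0], [-0.239, 0.971, 0.001], [0.0, 0.001, -1.0]]
ft_force: [0.1, -0.1, -0.5]
grip_width: 0.0452
gripper_force: 0.0
```

```bash
cat > shot.py <<'E'
import sys
from rig import env
from h import *
def shot(n,tag):
    m=env.camera_model(n);im,d=env.get_image(n);np.savez(f"{n}{tag}.npz",im=im,d=d,**m);cv2.imwrite(f"pics/{n}{tag}.png",im[...,::-1]);return load(f"{n}{tag}.npz")
E
python3 - <<'E'
from shot import *
s=env.observe();print(s['position'])
z=shot('wrist','1');C=cloud(z,True);H,S,V=cv2.split(cv2.cvtColor(z['im'],cv2.COLOR_RGB2HSV))
b=(H>100)&(H<130)&(S>110)&(C[...,2]>0.02)&(C[...,2]<0.12)
n,l,st,c=cv2.connectedComponentsWithStats(b.astype(np.uint8));i=1+st[1:,4].argmax();b=l==i;print(st[i],c[i],np.percentile(C[b][:,2],[1,50,99]))
t=b&(C[...,2]>0.093);print('top',t.sum(),rect(C[t]),np.median(C[t],axis=0))
v,u=np.nonzero(t);print('plane',rect(onplane(z,u,v,0.098,True)))
E
```

```text
[ 0.51071428 -0.40885254  0.20227456]
[ 311  217   17  125 1959] [318.67687596 280.1352731 ] [0.026775   0.09894388 0.10061379]
top 1557 (array([ 544.9, -399.8]), array([72.7, 10.9]), 13.5) [ 0.5406677  -0.40083441  0.09917334]
plane (array([ 544.6, -399.9]), array([73.9, 10.9]), 13.5)
```

View pics/wrist1.png

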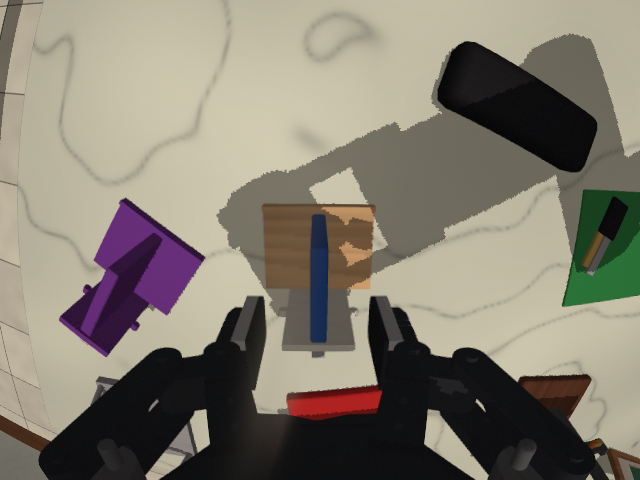

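The web runs straight up and down in the picture from (319,216) to (319,340), centred between the open fingers. It measures (545,-400) at yaw 13.5°, 74 × 11 mm and 98 to 99 mm high, which matches the description. I'm going down onto the front end of the web.

Call:
servo_tool(steps=[{"tx": -0.35, "ty": 0, "tz": -1, "yaw": 0, "claw": 4.5}, {"tx": 0, "ty": 0, "tz": -2, "yaw": 0, "claw": 4.5}, {"tx": 0, "ty": 0, "tz": -2, "yaw": 0, "claw": 4.5}, {"tx": 0, "ty": 0, "tz": -2, "yaw": 0, "claw": 4.5}, {"tx": 0, "ty": 0, "tz": -2, "yaw": 0, "claw": 4.5}, {"tx": 0, "ty": 0, "tz": -2, "yaw": 0, "claw": 4.5}, {"tx": 0, "ty": 0, "tz": -1, "yaw": 0, "claw": 4.5}, {"tx": 0, "ty": 0, "tz": 0, "yaw": 0, "claw": 4.5}, {"tx": 0, "ty": 0, "tz": 0, "yaw": 0, "claw": 0}, {"tx": 0, "ty": 0, "tz": 0, "yaw": 0, "claw": 0}, {"tx": 0, "ty": 0, "tz": 0, "yaw": 0, "claw": 0}, {"tx": 0, "ty": 0, "tz": 0, "yaw": 0, "claw": 0}, {"tx": 0, "ty": 0, "tz": 0, "yaw": 0, "claw": 0}, {"tx": 0, "ty": 0, "tz": 0, "yaw": 0, "claw": 0}], newtons=100)

```text
time_s: 3.6
position: [0.5068, -0.4095, 0.0842]
tool_rot: [[-0.972, -0.233, 0.001], [-0.233, 0.972, -0.002], [-0.001, -0.002, -1.0]]
ft_force: [-1.5, 0.9, 6.6]
grip_width: 0.0099
gripper_force: 97.7
```

Call:
servo_tool(steps=[{"tx": 0, "ty": 0, "tz": 0.5, "yaw": 0, "claw": 0}, {"tx": 0, "ty": 0, "tz": 1, "yaw": 0, "claw": 0}, {"tx": 0, "ty": 0, "tz": 1.5, "yaw": 0, "claw": 0}, {"tx": 0, "ty": 0, "tz": 1.5, "yaw": 0, "claw": 0}, {"tx": 0, "ty": 0, "tz": 1.5, "yaw": 0, "claw": 0}, {"tx": 0, "ty": 0, "tz": 1, "yaw": 0, "claw": 0}, {"tx": 0, "ty": 0, "tz": 0, "yaw": 0, "claw": 0}, {"tx": 0, "ty": 0, "tz": 0, "yaw": 0, "claw": 0}], newtons=110)

```text
time_s: 4.4
position: [0.5064, -0.409, 0.1524]
tool_rot: [[-0.972, -0.233, -0.001], [-0.233, 0.972, 0.001], [0.0, 0.001, -1.0]]
ft_force: [0.8, 0.2, -4.4]
grip_width: 0.0096
gripper_force: 107.3
```

```bash
python3 - <<'E'
from shot import *
s=env.observe();print(s['position'],s['wrist_torque'],s['ft_force'],s['time_s'])
z=shot('wrist','2');C=cloud(z,True);H,S,V=cv2.split(cv2.cvtColor(z['im'],cv2.COLOR_RGB2HSV))
b=(H>100)&(H<130)&(S>110)&(C[...,2]>0.1)&(C[...,2]<0.22)
n,l,st,c=cv2.connectedComponentsWithStats(b.astype(np.uint8));i=1+st[1:,4].argmax();b=l==i;P=C[b];print(st[i],c[i])
R=s['tool_rot'];ax=-R[:,0];Q=P-s['position'];a=Q@ax;y=Q@R[:,1];print('along',np.percentile(a,[2,98]),'y',np.percentile(y,[2,98]))
for lo in np.arange(-0.01,0.09,0.01):
    k=(a>lo)&(a<lo+.01)
    if k.sum()>5: print(round(lo,3),k.sum(),np.round(np.percentile(Q[k][:,2],[10,50,95])*1e3,1),np.round(np.median(y[k])*1e3,1))
E
```

```text
[ 0.50644857 -0.40899252  0.1523877 ] [-0.03627904  0.18266416  0.0148528 ] [ 0.75725682  0.24598804 -4.40955154] 4.4
[ 302  286   30  135 3367] [316.81288981 356.68666469]
along [0.00246355 0.03049098] y [-0.00594502  0.00422398]
-0.01 15 [-15.1 -13.5 -12.7] 3.9
0.0 2215 [-40.5  -4.8  15.4] -0.8
0.01 530 [14.2 15.  15.8] -0.8
0.02 496 [13.9 14.8 15.7] -0.8
0.03 97 [14.  14.7 15.4] -0.8
```

View pics/wrist2.png

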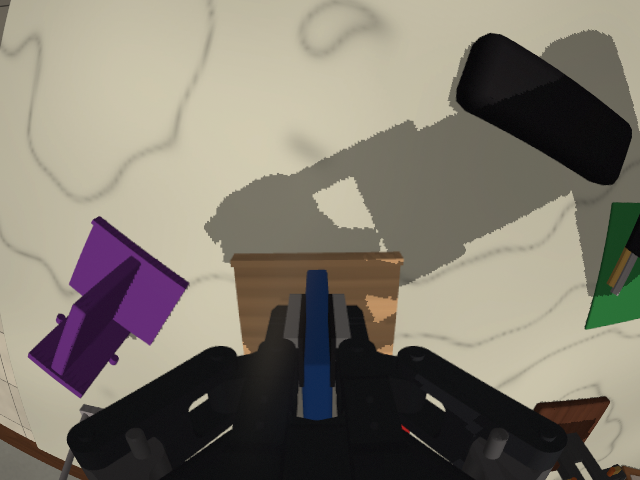

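The bracket is held level: the web top is 15 mm above the TCP all along, and its front end lies at about +2 mm. So bracket_grip is 39 mm ahead of the TCP and 33 mm below it. Next is the traverse to in front of the stand.

Call:
servo_tool(steps=[{"tx": 0, "ty": 1, "tz": 0, "yaw": -0.5, "claw": 0}, {"tx": 0, "ty": 2, "tz": 0, "yaw": -0.5, "claw": 0}, {"tx": 0, "ty": 2.5, "tz": 0, "yaw": -0.5, "claw": 0}, {"tx": 0, "ty": 2.5, "tz": 0, "yaw": -0.5, "claw": 0}, {"tx": 0, "ty": 2.5, "tz": 0, "yaw": -0.5, "claw": 0}, {"tx": 0, "ty": 2.5, "tz": 0, "yaw": -0.5, "claw": 0}, {"tx": 0, "ty": 2.5, "tz": 0, "yaw": -0.5, "claw": 0}, {"tx": 0, "ty": 2.5, "tz": 0, "yaw": -0.5, "claw": 0}, {"tx": 0, "ty": 2.5, "tz": 0, "yaw": -0.5, "claw": 0}, {"tx": 0, "ty": 2.5, "tz": 0, "yaw": -0.5, "claw": 0}, {"tx": 0, "ty": 2.5, "tz": 0, "yaw": -0.5, "claw": 0}, {"tx": 0.4, "ty": 2.5, "tz": 0, "yaw": -0.5, "claw": 0}, {"tx": 0.5, "ty": 2.5, "tz": 0, "yaw": -0.5, "claw": 0}, {"tx": 0.5, "ty": 2.5, "tz": 0, "yaw": -0.5, "claw": 0}, {"tx": 0.5, "ty": 1.9, "tz": 0, "yaw": -0.5, "claw": 0}, {"tx": 0, "ty": 1, "tz": 0, "yaw": -0.5, "claw": 0}, {"tx": 0, "ty": 0, "tz": 0, "yaw": 0, "claw": 0}, {"tx": 0, "ty": 0, "tz": 0, "yaw": 0, "claw": 0}], newtons=110)

```text
time_s: 6.25
position: [0.5253, -0.0505, 0.1527]
tool_rot: [[-0.995, -0.096, -0.0], [-0.096, 0.995, -0.0], [0.0, -0.0, -1.0]]
ft_force: [0.6, -0.2, -3.3]
grip_width: 0.0098
gripper_force: 107.5
```

```bash
python3 - <<'E'
from shot import *
s=env.observe();print(s['position'],s['time_s'],np.degrees(np.arctan2(-s['tool_rot'][1,0],-s['tool_rot'][0,0])))
z=shot('wrist','3');C=cloud(z,True)
for n,a,b in(('base',.008,.020),('shelf',.238,.256)):
    k=(C[...,2]>a)&(C[...,2]<b)&(C[...,0]>.62)&(np.abs(C[...,1]+.04)<.1);print(n,k.sum())
    if k.sum()>30: print(rect(C[k]),C[k].min(0),C[k].max(0))
t=shot('top','3')
E
```

```text
[ 0.52530638 -0.05052967  0.15269224] 6.25 5.488404134931392
base 0
shelf 0
```

View pics/wrist3.png

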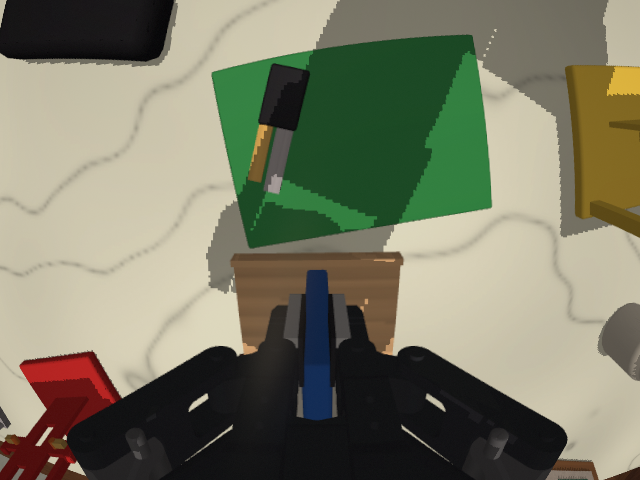

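```bash
python3 - <<'E'
from shot import *
t=cv2.imread('pics/top3.png')[120:330,230:420]
sc=shot('scene','3')
a=cv2.resize(t,None,fx=2.8,fy=2.8,interpolation=cv2.INTER_CUBIC)[:580];s=cv2.imread('pics/scene3.png')[235:355,270:370]
s=cv2.resize(s,None,fx=2.6,fy=4.8*2.6/4.8,interpolation=cv2.INTER_CUBIC)
f=np.zeros((max(a.shape[0],s.shape[0]),a.shape[1]+s.shape[1],3),np.uint8);f[:a.shape[0],:a.shape[1]]=a;f[:s.shape[0],a.shape[1]:]=s
print(f.shape);cv2.imwrite('pics/mix3.png',f)
u=np.array([np.cos(np.radians(5.5)),np.sin(np.radians(5.5))]);w=np.array([-u[1],u[0]])
D=np.array([.695,-.039])
for n in('scene0','top0','top3'):
    z=load(n+'.npz');C=cloud(z);Q=C[...,:2]-D;X=Q@u*1e3;Y=Q@w*1e3;Z=C[...,2]*1e3
    near=(abs(X)<140)&(abs(Y)<75)
    for nm,lo,hi in(('shelf',243,256),('base',10,18)):
        k=near&(Z>lo)&(Z<hi);P=np.stack([X[k],Y[k]],1);print(n,nm,k.sum(),np.round(np.percentile(P,[1,99],axis=0),1).tolist(),rect(P/1e3))
    k=near&(Z>70)&(Z<225)&(abs(Y)<27)&(abs(X)<40);
    if k.sum()>20: print(n,'panel',k.sum(),np.histogram(X[k],bins=np.arange(-40,41,5))[0],np.median(X[k]),np.percentile(Y[k],[2,98]), np.polyfit(Y[k],X[k],1))
E
```

```text
(580, 792, 3)
scene0 shelf 1357 [[-37.6, -67.0], [85.3, 61.1]] (array([24.1, -2.4]), array([130.3, 126.3]), 89.4)
scene0 base 1026 [[-43.4, -66.9], [84.6, 60.4]] (array([18.1, -2.9]), array([129.7, 139.9]), 89.8)
scene0 panel 78 [ 0  0  0  0  0  0  0  0 64 14  0  0  0  0  0  0] 3.6959974014060197 [-18.78909322  26.10742096] [-2.26312158e-03  3.72405256e+00]
top0 shelf 2060 [[-39.8, -64.3], [83.5, 63.5]] (array([22.2, -0.5]), array([130.2, 125.3]), 89.7)
top0 base 688 [[-49.4, -63.1], [-4.1, 63.4]] (array([-26.7,   0. ]), array([129.4,  46.5]), 90.0)
top3 shelf 2055 [[-39.7, -64.4], [83.5, 63.4]] (array([22.1, -0.5]), array([130. , 125.3]), 89.8)
top3 base 703 [[-49.6, -63.2], [-4.3, 63.3]] (array([-26.8,  -0. ]), array([ 46.6, 129.5]), 0.0)
```

View pics/mix3.png

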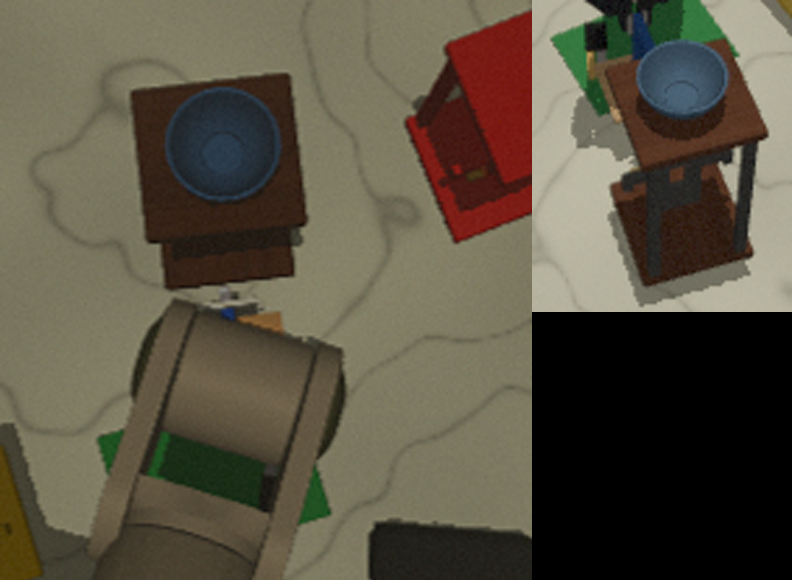

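```bash
python3 - <<'E'
from h import *
z=load('scene0.npz');C=cloud(z);H,S,V=cv2.split(cv2.cvtColor(z['im'],cv2.COLOR_RGB2HSV))
roi=(abs(C[...,0]-.547)<.08)&(abs(C[...,1]+.397)<.08)
b=roi&(H>100)&(H<130)&(S>110)&(C[...,2]>.02);print('scene0 web',b.sum(),rect(C[b]),C[b][:,2].max())
t=b&(C[...,2]>.093);print('top',t.sum(),rect(C[t]),C[t].mean(0))
for n in('scene0','top0'):
    z=load(n+'.npz');C=cloud(z)
    L=(abs(C[...,0]-.535)<.09)&(abs(C[...,1]+.4)<.08)&(C[...,2]>.002)&(C[...,2]<.03)&(cv2.cvtColor(z['im'],cv2.COLOR_RGB2HSV)[...,1]>80)&(z['im'][...,0]>z['im'][...,2])
    print(n,'ledge',L.sum(),rect(C[L]))
# held
p=np.array([.5253,-.0505,.1527]);a=np.radians(5.49);u=np.array([np.cos(a),np.sin(a)]);w=np.array([-u[1],u[0]])
for n in('scene3','top3'):
    z=load(n+'.npz');C=cloud(z);H,S,V=cv2.split(cv2.cvtColor(z['im'],cv2.COLOR_RGB2HSV))
    Q=C[...,:2]-p[:2];X=Q@u*1e3;Y=Q@w*1e3;Z=C[...,2]*1e3
    k=(X>0)&(X<100)&(abs(Y)<60)&(Z>60)&(Z<172);bl=k&(H>100)&(H<130)&(S>110)
    print(n,'blue',bl.sum(),np.round(np.percentile(np.stack([X[bl],Y[bl],Z[bl]],1),[3,50,97],axis=0),1).tolist() if bl.sum() else 0)
    wh=k&(S<60)&(V>90);print(' white',wh.sum(),np.round(np.percentile(np.stack([X[wh],Y[wh],Z[wh]],1),[3,50,97],axis=0),1).tolist() if wh.sum() else 0)
    wd=k&(H<25)&(S>80);print(' wood',wd.sum(),np.round(np.percentile(np.stack([X[wd],Y[wd],Z[wd]],1),[3,50,97],axis=0),1).tolist() if wd.sum() else 0)
E
```

```text
scene0 web 66 (array([ 549.3, -398.2]), array([67.9, 10.6]), 13.2) 0.10394849716386356
top 66 (array([ 549.3, -398.2]), array([67.9, 10.6]), 13.2) [ 0.54995934 -0.39802397  0.09883198]
scene0 ledge 283 (array([ 543.7, -399.1]), array([84.5, 98.5]), 13.6)
top0 ledge 573 (array([ 544.1, -398.2]), array([ 82.9, 102.6]), 13.3)
scene3 blue 96 [[9.0, -6.9, 110.9], [29.7, -4.7, 165.0], [58.5, 4.0, 170.0]]
 white 0 0
 wood 80 [[0.7, -50.0, 68.7], [32.0, -44.6, 74.5], [75.3, -14.8, 82.4]]
top3 blue 17 [[70.0, -4.7, 99.5], [74.7, 0.4, 164.6], [79.8, 5.4, 169.2]]
 white 66 [[80.5, -28.3, 116.2], [84.5, -0.5, 166.1], [98.0, 16.5, 171.5]]
 wood 89 [[60.5, -47.0, 69.3], [72.4, -33.2, 72.1], [79.5, -9.5, 75.9]]
```

Both outside cameras put the stand 0 to 2.6 mm to the -y side of my estimate. The held bracket is also 4.8 mm off the stand's middle line to +y. I'm correcting that, lowering 2.5 mm to 22 mm above locked height, and advancing to just short of the panel.

Call:
servo_tool(steps=[{"tx": 0.03, "ty": -0.3, "tz": -0.15, "yaw": 0, "claw": 0}, {"tx": 0.03, "ty": -0.3, "tz": -0.1, "yaw": 0, "claw": 0}, {"tx": 1, "ty": 0.1, "tz": 0, "yaw": 0, "claw": 0}, {"tx": 1, "ty": 0.1, "tz": 0, "yaw": 0, "claw": 0}, {"tx": 1, "ty": 0.1, "tz": 0, "yaw": 0, "claw": 0}, {"tx": 1, "ty": 0.1, "tz": 0, "yaw": 0, "claw": 0}, {"tx": 1, "ty": 0.1, "tz": 0, "yaw": 0, "claw": 0}, {"tx": 1, "ty": 0.1, "tz": 0, "yaw": 0, "claw": 0}, {"tx": 0.75, "ty": 0.05, "tz": 0, "yaw": 0, "claw": 0}, {"tx": 0, "ty": 0, "tz": 0, "yaw": 0, "claw": 0}, {"tx": 0, "ty": 0, "tz": 0, "yaw": 0, "claw": 0}], newtons=110)

```text
time_s: 7.5
position: [0.5936, -0.0496, 0.1502]
tool_rot: [[-0.995, -0.096, -0.001], [-0.096, 0.995, 0.0], [0.001, 0.0, -1.0]]
ft_force: [0.5, 0.5, -4.2]
grip_width: 0.0101
gripper_force: 107.4
```

```bash
python3 - <<'E'
from shot import *
s=env.observe();p=s['position'];a=np.radians(5.5);u=np.array([np.cos(a),np.sin(a)]);w=np.array([-u[1],u[0]])
D=np.array([.695,-.039]);q=p[:2]-D;print('TCP in stand',q@u*1e3,q@w*1e3,p[2]*1e3,s['time_s'],s['ft_force'])
z=shot('scene','4');shot('wrist','4')
c=z['im'][250:350,280:370];c=cv2.resize(c,None,fx=6,fy=6,interpolation=cv2.INTER_CUBIC);c=np.clip(c.astype(float)*1.6,0,255).astype(np.uint8)
cv2.imwrite('pics/sc4.png',c[...,::-1])
E
```

```text
TCP in stand -102.00026693901881 -0.8669578183128017 150.15225419731541 7.5 [ 0.46031019  0.53447649 -4.21007129]
```

View pics/sc4.png

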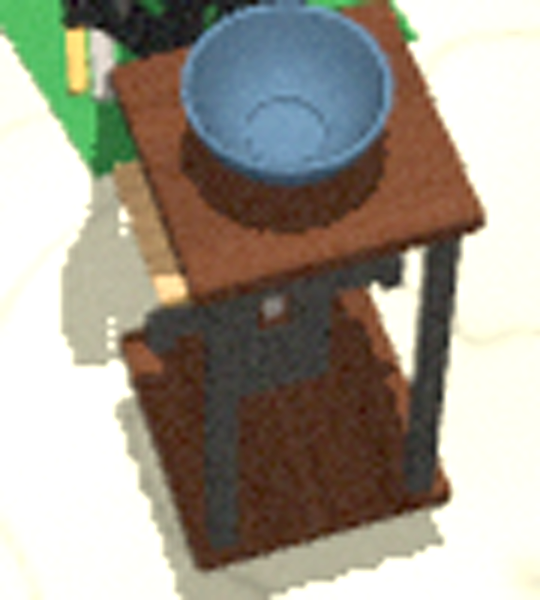

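From behind, the lower slot shows at crop (258–288, 310) with the grey hook centred in it at about 274, so the sideways alignment is good. I'm moving in.

Call:
servo_tool(steps=[{"tx": 0.3, "ty": 0.03, "tz": 0, "yaw": 0, "claw": 0}, {"tx": 0.3, "ty": 0.03, "tz": 0, "yaw": 0, "claw": 0}, {"tx": 0.3, "ty": 0.03, "tz": 0, "yaw": 0, "claw": 0}, {"tx": 0.2, "ty": 0.02, "tz": 0, "yaw": 0, "claw": 0}, {"tx": 0.2, "ty": 0.02, "tz": 0, "yaw": 0, "claw": 0}, {"tx": 0.1, "ty": 0.01, "tz": 0, "yaw": 0, "claw": 0}, {"tx": 0, "ty": 0, "tz": 0, "yaw": 0, "claw": 0}, {"tx": 0, "ty": 0, "tz": 0, "yaw": 0, "claw": 0}], newtons=110)

```text
time_s: 8.4
position: [0.6077, -0.0483, 0.1503]
tool_rot: [[-0.995, -0.096, -0.0], [-0.096, 0.995, 0.0], [0.0, 0.0, -1.0]]
ft_force: [0.7, 0.4, -4.0]
grip_width: 0.0096
gripper_force: 107.4
```

Call:
servo_tool(steps=[{"tx": 0.1, "ty": 0.01, "tz": 0, "yaw": 0, "claw": 0}, {"tx": 0.1, "ty": 0.01, "tz": 0, "yaw": 0, "claw": 0}, {"tx": 0.1, "ty": 0.01, "tz": 0, "yaw": 0, "claw": 0}, {"tx": 0, "ty": 0, "tz": 0, "yaw": 0, "claw": 0}, {"tx": 0, "ty": 0, "tz": 0, "yaw": 0, "claw": 0}])

```text
time_s: 8.9
position: [0.6096, -0.0477, 0.15]
tool_rot: [[-0.995, -0.096, -0.003], [-0.096, 0.995, 0.001], [0.003, 0.001, -1.0]]
ft_force: [-6.7, 1.2, -2.3]
grip_width: 0.0098
gripper_force: 108.0
```

Plate contact with the panel: -6.7 N at 86 mm, against 85 mm expected. I'm easing back 0.5 mm and going down.

Call:
servo_tool(steps=[{"tx": -0.06, "ty": 0, "tz": 0, "yaw": 0, "claw": 0}, {"tx": 0, "ty": 0, "tz": -0.2, "yaw": 0, "claw": 0}, {"tx": 0, "ty": 0, "tz": -0.2, "yaw": 0, "claw": 0}, {"tx": 0, "ty": 0, "tz": -0.2, "yaw": 0, "claw": 0}, {"tx": 0, "ty": 0, "tz": -0.2, "yaw": 0, "claw": 0}, {"tx": 0, "ty": 0, "tz": 0, "yaw": 0, "claw": 0}, {"tx": 0, "ty": 0, "tz": 0, "yaw": 0, "claw": 0}])

```text
time_s: 9.6
position: [0.6097, -0.048, 0.142]
tool_rot: [[-0.995, -0.095, -0.001], [-0.095, 0.995, 0.0], [0.001, 0.0, -1.0]]
ft_force: [-5.2, 0.0, -4.6]
grip_width: 0.0096
gripper_force: 107.7
```

Call:
servo_tool(steps=[{"tx": 0, "ty": 0, "tz": -0.2, "yaw": 0, "claw": 0}, {"tx": 0, "ty": 0, "tz": -0.2, "yaw": 0, "claw": 0}, {"tx": 0, "ty": 0, "tz": -0.2, "yaw": 0, "claw": 0}, {"tx": 0, "ty": 0, "tz": -0.1, "yaw": 0, "claw": 0}, {"tx": 0, "ty": 0, "tz": 0, "yaw": 0, "claw": 0}])

```text
time_s: 10.1
position: [0.6099, -0.0484, 0.1363]
tool_rot: [[-0.995, -0.095, 0.0], [-0.095, 0.995, -0.001], [-0.0, -0.001, -1.0]]
ft_force: [-8.1, -1.7, 3.2]
grip_width: 0.0097
gripper_force: 108.8
```

Call:
servo_tool(steps=[{"tx": 0, "ty": 0, "tz": -0.2, "yaw": 0, "claw": 0}, {"tx": 0, "ty": 0, "tz": -0.2, "yaw": 0, "claw": 0}, {"tx": 0, "ty": 0, "tz": -0.2, "yaw": 0, "claw": 0}, {"tx": 0, "ty": 0, "tz": 0, "yaw": 0, "claw": 0}, {"tx": 0, "ty": 0, "tz": 0, "yaw": 0, "claw": 0}])

```text
time_s: 10.6
position: [0.6098, -0.0483, 0.1292]
tool_rot: [[-0.995, -0.095, -0.001], [-0.095, 0.995, -0.0], [0.001, -0.0, -1.0]]
ft_force: [-5.0, -0.7, -3.8]
grip_width: 0.0094
gripper_force: 107.9
```

Call:
servo_tool(steps=[{"tx": 0, "ty": 0, "tz": -0.1, "yaw": 0, "claw": 0}, {"tx": 0, "ty": 0, "tz": -0.1, "yaw": 0, "claw": 0}, {"tx": 0, "ty": 0, "tz": -0.1, "yaw": 0, "claw": 0}, {"tx": 0, "ty": 0, "tz": 0, "yaw": 0, "claw": 0}, {"tx": 0, "ty": 0, "tz": 0, "yaw": 0, "claw": 0}])

```text
time_s: 11.1
position: [0.6097, -0.0483, 0.1288]
tool_rot: [[-0.995, -0.096, 0.001], [-0.096, 0.995, -0.001], [-0.001, -0.001, -1.0]]
ft_force: [-14.3, -0.8, 14.0]
grip_width: 0.0093
gripper_force: 110.5
```

It stopped at 128.8 mm (128 expected) with 18 N of downward push, after the force had dropped at the snap. I'm relieving the force, letting go, and backing straight out to the front.

Call:
servo_tool(steps=[{"tx": 0, "ty": 0, "tz": -0.08, "yaw": 0, "claw": 0}, {"tx": 0, "ty": 0, "tz": 0, "yaw": 0, "claw": 0}, {"tx": 0, "ty": 0, "tz": 0.25, "yaw": 0, "claw": 0}, {"tx": -0.05, "ty": 0, "tz": 0, "yaw": 0, "claw": 3.5}, {"tx": 0, "ty": 0, "tz": 0, "yaw": 0, "claw": 3.5}, {"tx": 0, "ty": 0, "tz": 0, "yaw": 0, "claw": 3.5}, {"tx": 0, "ty": 0, "tz": 0, "yaw": 0, "claw": 3.5}, {"tx": -0.5, "ty": -0.05, "tz": 0, "yaw": 0, "claw": 3.5}, {"tx": -1, "ty": -0.1, "tz": 0, "yaw": 0, "claw": 3.5}, {"tx": -1.5, "ty": -0.15, "tz": 0, "yaw": 0, "claw": 3.5}, {"tx": -2, "ty": -0.2, "tz": 0, "yaw": 0, "claw": 3.5}, {"tx": -2, "ty": -0.2, "tz": 0, "yaw": 0, "claw": 3.5}, {"tx": -2, "ty": -0.2, "tz": 0.5, "yaw": 0, "claw": 3.5}, {"tx": -2, "ty": -0.2, "tz": 1, "yaw": 0, "claw": 3.5}, {"tx": -2, "ty": -0.2, "tz": 1, "yaw": 0, "claw": 3.5}, {"tx": -2, "ty": -0.2, "tz": 1, "yaw": 0, "claw": 3.5}, {"tx": 0, "ty": 0, "tz": 0, "yaw": 0, "claw": 3.5}, {"tx": 0, "ty": 0, "tz": 0, "yaw": 0, "claw": 3.5}])

```text
time_s: 12.9
position: [0.4599, -0.0631, 0.1632]
tool_rot: [[-0.995, -0.095, 0.001], [-0.095, 0.995, -0.0], [-0.001, -0.0, -1.0]]
ft_force: [-0.1, -0.7, -0.1]
grip_width: 0.0351
gripper_force: 0.0
```

```bash
python3 - <<'E'
from shot import *
s=env.observe();print(s['position'],s['time_s'],s['ft_force'])
D=np.array([.695,-.039]);a=np.radians(5.5);u=np.array([np.cos(a),np.sin(a)]);w=np.array([-u[1],u[0]])
for n in('wrist','top','scene'):
    z=shot(n,'5');C=cloud(z,n=='wrist');H,S,V=cv2.split(cv2.cvtColor(z['im'],cv2.COLOR_RGB2HSV));Q=C[...,:2]-D;X=Q@u*1e3;Y=Q@w*1e3;Z=C[...,2]*1e3
    k=(X>-110)&(X<10)&(abs(Y)<70)&(Z>25)&(Z<200)
    for nm,m in(('blue',k&(H>100)&(H<130)&(S>90)),('wood',k&(H<25)&(S>80))):
        if m.sum()>10: print(n,nm,m.sum(),np.round(np.percentile(np.stack([X[m],Y[m],Z[m]],1),[3,50,97],axis=0),1).tolist())
t=cv2.imread('pics/top5.png')[130:270,240:380];q=cv2.imread('pics/scene5.png')[240:350,270:370]
t=cv2.resize(t,(400,400));q=cv2.resize(q,(364,400),interpolation=cv2.INTER_CUBIC)
cv2.imwrite('pics/end.png',np.clip(np.hstack([t,q]).astype(float)*1.5,0,255).astype(np.uint8))
E
```

```text
[ 0.45990165 -0.06311189  0.16321888] 12.9 [-0.08036798 -0.67499658 -0.11991767]
wrist blue 92 [[-83.8, -7.7, 52.0], [-82.6, -2.5, 56.7], [-81.1, 2.6, 60.7]]
wrist wood 1574 [[-91.5, -44.8, 44.1], [-89.9, -2.5, 50.3], [-75.0, 39.3, 56.1]]
top blue 98 [[-81.6, -6.2, 53.1], [-55.9, -0.4, 140.6], [-28.4, 4.3, 144.4]]
top wood 944 [[-86.9, -47.1, 43.2], [-49.6, 6.5, 48.2], [-11.9, 47.5, 54.5]]
scene wood 158 [[-85.2, -52.5, 44.9], [-46.8, -41.5, 50.2], [4.0, 45.8, 106.0]]
```

View pics/end.png

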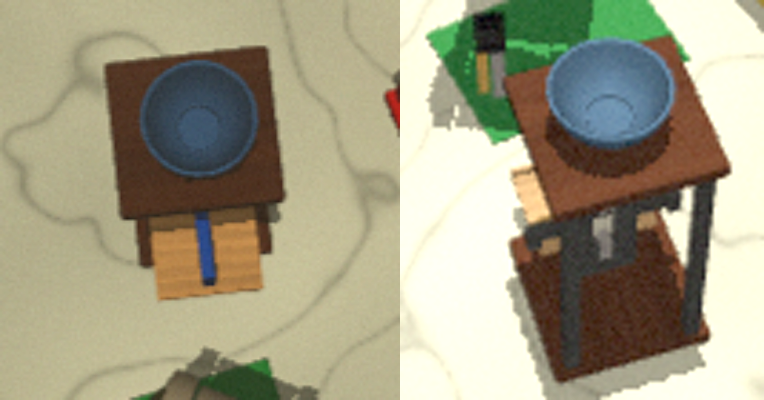

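The bracket hangs square in the stand. The web top is at about 142 mm (143 when locked) and the ledge top at about 50 mm, both on the middle line. The front view shows the ledge against the panel, and the rear view shows the hook down in its slot. The bowl has not moved, and the gripper is clear, so I'm handing in.

```bash
python3 -c "
from rig import env
print(env.close_job())"
```

```text
the job is handed in; nothing more can be done
None
```

The blue-grip key ledge hangs by its hooks on the brown stand, pressed past the catches to locked height and let go. I handed the job in at about 13 s, with the bowl still in place and the arm never routed near the jar or book; the hand-in gave no verdict back.

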